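Lift the blue lid off its chest and stand it in the rack

ROBOT

A 6-joint arm with a two-finger parallel gripper is mounted at the origin on the work surface. World frame = base frame: x ahead of the robot, y to its left, z up, the work surface at z = 0. Lengths are in mm, angles in rad, forces in N, time in s.
With the tool pointing down it reaches from about 350 to 775 mm from the base axis. Payload 7.3 kg.
Tool frame: the origin (TCP) lies midway between the tips of the shut fingers; the grasp point (between the pads) lies 19 mm behind it; z points along the fingers, y is the direction in which the jaws open and shut (so a half turn about z gives the same grasp; the last joint's range is limited). The gripper opens to 92 mm and grips with 3 to 60 N. Pads are 19 mm wide; open, the fingers measure 130 mm over their backs; the gripper's body (75 mm by 190 mm) begins 47 mm behind the grasp point.
Start: joints at [1.094, 0.342, 1.524, -0, 1.275, -0.146], TCP at [170.506, 496.561, 226.741] pointing down, gripper open.
Joint ranges: [-2.53, 2.53], [-0.77, 2.02], [0.04, 2.7], [-1, 4.14], [0.28, 2.66], [-3.11, 3.11]. Speed limits (rad/s): [2.57, 2.57, 3.14, 3.14, 3.14, 3.14].

INTERFACE

Orientations are given as [roll, pitch, yaw] about the fixed x, y, z axes, in that order (R = Rz(yaw) Ry(pitch) Rx(roll)).
In Python, from plant import sensors, imaging, ticket gives the robot as it stands. The module is installed in compiled form; this text tells all that it offers.
- The arm moves only by the tool arm_command, never from a script. Its argument "increments" is one flat list of numbers, 5 for each row, row after row: the closure, from 0 (fully open) to 1 (shut), then the shift along the tool's x, y, z in mm, then the turn about the tool's z in degrees. In form: [hand, dx, dy, dz, spin, hand, dx, dy, dz, spin, ...]. A call has 1 to 20 rows; each row is the pose to reach, as a shift and turn from the pose commanded when the call began, along the tool's axes at that moment; what a row does not reach only later rows make up. A row lasts 1/8 s, in which the tool goes at most 62.5 mm and 10.7 degrees, less where a joint would pass 70% of its speed; a pose out of reach is approached as far as the arm can. A call with a gripper value outside its range is refused whole. The fingers move at their own pace and stop on an object; the grip force is fixed at half the most. Time passes only in rows, so rows that repeat a pose let the fingers close. It gives the time, the measured TCP pose, the force and the opening at its end, in the units of the state.
- sensors.get_obs(): the state, without advancing time (a new reading comes with each control period).
- imaging.capture(name): name is "scene" or "top" or "wrist"; returns the picture (420x560x3 uint8, blue, green, red); there is no depth.
- imaging.calibration(name): a dict with "fx", "fy", "cx", "cy" (pixels), "D" ([k1, k2, p1, p2, k3] as OpenCV has them; the pictures are not rectified), "world_to_cam" (4x4, takes a point from world to camera coordinates); the wrist camera has in their place "hand_eye" (4x4, takes a point from camera to tool coordinates, whose origin is the TCP and whose axes are the flange's). Camera axes: x right, y down, z forward; pixel columns grow to the right and rows downward; lengths in mm; the calibration is good to about 2 mm. A picture is of the moment at which its call begins: read the wrist's pose just before it. calibration takes no time and is no camera call.
- ticket.close_job(): hands the job in, once; it reports no verdict.
The state is a dict: "time": time; "joint_positions": joint angles; "dq": joint speeds; "tau": joint torques, N m; "tool_pos": TCP position; "tcp_rot": TCP orientation; "contact_force": force on the tool from outside, world axes, zero at the start; "moment": the same for the moment, N m; "grip_width": finger opening in mm.
Only numpy, scipy, OpenCV 4.12 (cv2) and the standard library are available. Lean on these libraries where they do the work, as an engineer would, in place of code of your own. Each camera call takes 0.05 s, during which the arm holds its last target. There are 200 camera calls.

TASK

Open up the pencil chest with the blue lid: take the lid by its bar handle, swing it up on its hinge until it stands upright, lift it straight up off the hinge pins, then stand it upright, handle at the top, fully down in the slot of the dark wooden lid rack and let go. Leave the yellow lid alone.

Things in the scene. Friction and masses are not known exactly. Their poses are not given: they have to be found in the camera images.
- blue_lid: Blue lid, loose, 0.2-0.4 kg, shut on its chest. Origin: mid hinge axis, at mid-thickness. Shut: z up, y along the hinge, x from handle to hinge. Board 160 wide, 12 thick, x -154 to -14 mm. Handle: round bar 14 dia along y, centre x -199, z 0, overhanging the chest's front; 100 free between its end arms; it can turn in a grip. Upright, handle on top, the lid lifts off the pins after 16 mm. Let go, it falls.
- blue_chest: Plywood chest under the blue lid, fixed, 140 (x) by 160 (y), 70 mm high. Origin: centre of underside; z up, x from its front (handle side) to its hinge side. Hinge pins: 8 dia, along y, axis at x +84, z 76 mm, behind the back. The lid's two U-shaped steel knuckles (19 thick, at y +-53) hug the pins and end 12 mm past the hinge axis; they face down when the lid is upright. A cleat stops it sliding off shut.
- lid_rack: Dark wood lid rack, fixed, base 100 (x) by 208 mm (y). Origin: centre of underside, z up. Centred slot along y, ends closed, inside 28 wide (x), 196 long (y), floor at z 12, straight walls to z 62, then flared lips to z 85, 67 apart at the mouth. The lid fits hinge edge down, either face forward, standing on its knuckles: hinge axis then at z 24, bar at z 223 mm; let go, it may lean up to 12 degrees.
- yellow_lid: Yellow lid, shut on the other, like chest: same shape, size and axes as the blue lid. Not to be disturbed.
Things that resemble listed ones, but are neither listed nor needed, are in the scene too. What is shaped like the blue_chest but green is not meant.

How it is judged:
By the outcome, as a careful person would: the job done as asked, in the order asked, and still so for the second after the job is handed in, with the robot touching nothing.
It also fails if it takes over 59 s, if anything falls off the work surface, if the arm or the gripper's body presses on something with over 40 N, if the wrist force passes 120 N, or if a joint passes its speed limit or range.

## Working session

There is one attempt and no reset: what is moved stays moved. The work goes in short steps, Python scripts to look and compute and a tool call to move; the robot and the scene stay as the last step left them, time stands still between calls to the robot, and variables do not carry over. Pictures are saved under pics/ and viewed, about 8 in all and at most 12, crops included, and the job is handed in when it is done.

Besides the shell and the picture viewer there is one more tool, called by a JSON object that holds its "op" and its "data", one argument or row to a line. arm_command: Moves the arm, as the interface text tells. Its arguments: {"type":"object","properties":{"increments":{"type":"array","items":{"type":"number"}}},"required":["increments"]}

```bash
mkdir -p pics
python3 - <<'E'
from plant import sensors, imaging
import cv2,numpy as np
o=sensors.get_obs();print({k:np.round(v,3) for k,v in o.items()})
for n in("scene","top"):
    cv2.imwrite(f"pics/{n}0.png",imaging.capture(n)); c=imaging.calibration(n);print(n,{k:np.round(v,3).tolist() for k,v in c.items()})
print(imaging.calibration("wrist"))
E
```

```text
{'time': np.float64(0.0), 'joint_positions': array([ 1.094,  0.343,  1.525,  0.   ,  1.275, -0.146]), 'dq': array([ 0.   , -0.   , -0.001,  0.001,  0.   , -0.001]), 'tau': array([ 1.0000e-03, -4.3124e+01, -2.4423e+01,  7.2000e-02,  5.6000e-02,
       -0.0000e+00]), 'tool_pos': array([170.289, 496.179, 226.041]), 'tcp_rot': array([-3.14 , -0.   ,  2.811]), 'contact_force': array([-0.604, -0.077, -0.514]), 'moment': array([ 0.043, -0.009, -0.025]), 'grip_width': np.float64(91.571)}
scene {'fx': 546.654, 'fy': 546.654, 'cx': 271.826, 'cy': 197.677, 'D': [-0.203, 0.0, 0.0, 0.0, 0.0], 'world_to_cam': [[0.023, 1.0, -0.001, -10.449], [0.816, -0.02, -0.578, -309.526], [-0.578, 0.012, -0.816, 1876.752], [0.0, 0.0, 0.0, 1.0]]}
top {'fx': 379.28, 'fy': 379.28, 'cx': 282.766, 'cy': 206.493, 'D': [0.015, 0.0, 0.0, 0.0, 0.0], 'world_to_cam': [[0.009, -1.0, 0.005, -7.112], [-0.991, -0.009, -0.133, 454.507], [0.133, -0.004, -0.991, 1047.724], [0.0, 0.0, 0.0, 1.0]]}
{'fx': 317.06373191398194, 'fy': 317.06373191398194, 'cx': 280.93885937326695, 'cy': 208.33645642655313, 'D': array([0.00814426, 0.        , 0.        , 0.        , 0.        ]), 'hand_eye': array([[ 1.37302265e-05, -9.67792152e-01, -2.51750572e-01,
         6.74250894e+01],
       [ 9.99999865e-01, -1.17456560e-04,  5.06071387e-04,
         5.87273935e-02],
       [-5.19341672e-04, -2.51750545e-01,  9.67792020e-01,
        -1.58216837e+02],
       [ 0.00000000e+00,  0.00000000e+00,  0.00000000e+00,
         1.00000000e+00]])}
```

View pics/top0.png

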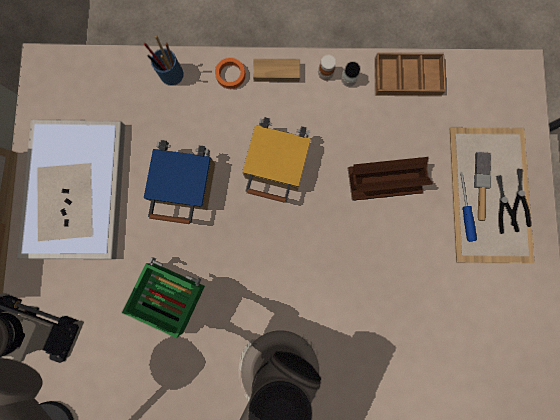

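View pics/scene0.png

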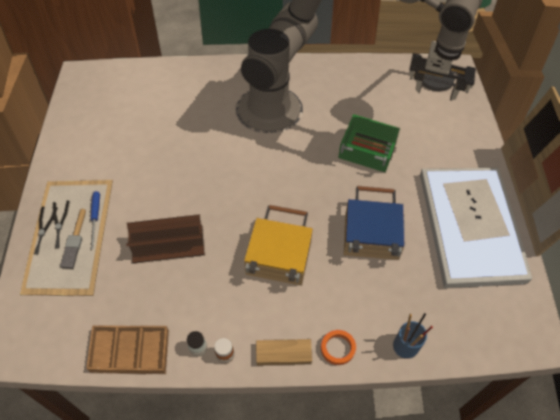

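The top view shows the blue lid at about (178,178), with its handle toward the robot at (172,217). The yellow lid is at (277,155) and the rack at (390,178) with its slot roughly along the picture's horizontal. The scene view agrees: blue lid at (375,224), rack at (167,238).

```bash
cat > h.py <<'E'
import cv2,numpy as np
from plant import sensors, imaging
from scipy.spatial.transform import Rotation as R
def cast(n,px,z,T=None):
    c=imaging.calibration(n);K=np.array([[c['fx'],0,c['cx']],[0,c['fy'],c['cy']],[0,0,1]])
    u=cv2.undistortPoints(np.array(px,float).reshape(-1,1,2),K,np.array(c['D'])).reshape(-1,2)
    d=np.c_[u,np.ones(len(u))]
    if n!="wrist": T=np.linalg.inv(c['world_to_cam'])
    d=d@T[:3,:3].T; o=T[:3,3]
    return o+d*((z-o[2])/d[:,2])[:,None]
def wristT(o):
    T=np.eye(4);T[:3,:3]=R.from_euler('xyz',o['tcp_rot']).as_matrix();T[:3,3]=o['tool_pos']
    return T@imaging.calibration("wrist")['hand_eye']
def blue(im):
    h=cv2.cvtColor(im,cv2.COLOR_BGR2HSV)
    m=cv2.inRange(h,(105,120,40),(125,255,255))
    return m
E
python3 - <<'E'
from h import *
out=[]
for n in("top","scene"):
    im=cv2.imread(f"pics/{n}0.png");m=blue(im)
    c=max(cv2.findContours(m,0,2)[0],key=cv2.contourArea)
    w=cast(n,c.reshape(-1,2),82)[:,:2].astype(np.float32)
    r=cv2.minAreaRect(w);print(n,cv2.contourArea(c),r)
    x,y,ww,hh={"top":(340,145,100,62),"scene":(120,205,95,65)}[n]
    out.append(cv2.resize(im[y:y+hh,x:x+ww],(ww*4*100//ww*2-0,int(hh*8*100/ww)),interpolation=2))
out=[o[:, :] for o in out]
big=np.vstack([cv2.resize(o,(480,290)) for o in out]);cv2.imwrite("pics/rack.png",np.clip(big*2.5,0,255).astype(np.uint8))
E
```

```text
top 2821.5 ((526.3558349609375, 286.3825988769531), (160.31124877929688, 139.14122009277344), 82.3107681274414)
scene 1972.5 ((527.1102294921875, 285.1673583984375), (150.65179443359375, 133.00108337402344), 82.9486312866211)
```

View pics/rack.png

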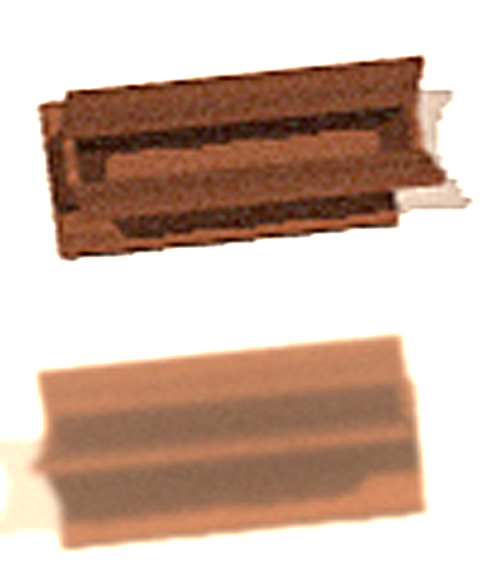

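Rack crop: top picture near base edge runs (65,258)–(398,222). Scene picture far base edge runs (65,547)–(425,510). I'll cast those onto the table.

Run:
```python
from h import *
t=lambda p:[(340+x/4.8,145+y*62/290) for x,y in p]
s=lambda p:[(120+x*95/480,205+(y-290)*65/290) for x,y in p]
for n,f,p,z in(("top",t,[(65,258),(398,222)],0),("scene",s,[(65,547),(425,510)],0),("top",t,[(68,95),(422,57)],85),("top",t,[(80,212),(445,180)],85),("scene",s,[(40,372),(403,337)],85),("scene",s,[(40,468),(412,430)],85)):
    w=cast(n,f(p),z);d=w[1]-w[0];print(n,z,w.round(1)[:,:2].tolist(),w.mean(0).round(1)[:2],np.hypot(*d[:2]).round(1),np.degrees(np.arctan2(d[1],d[0])).round(1))
```

```text
top 0 [[479.3, -210.5], [504.0, -414.6]] [ 491.7 -312.5] 205.6 -83.1
scene 0 [[595.8, -398.4], [571.7, -195.2]] [ 583.7 -296.8] 204.6 96.8
top 85 [[562.8, -197.4], [587.4, -400.0]] [ 575.1 -298.7] 204.1 -83.1
top 85 [[493.3, -203.1], [514.1, -410.0]] [ 503.7 -306.5] 207.9 -84.3
scene 85 [[517.7, -403.4], [495.6, -202.0]] [ 506.6 -302.7] 202.6 96.2
scene 85 [[587.3, -394.7], [563.7, -193.7]] [ 575.5 -294.2] 202.4 96.7
```

{"op": "arm_command", "data": {
  "increments": [0.3,0,0,0,10,0.3,0,0,0,20]
}}

```text
time: 0.35
tool_pos: [170.4, 496.3, 226.3]
tcp_rot: [-3.141, 0.0, 2.456]
contact_force: [-0.1, 0.4, -0.2]
grip_width: 76.3
```

{"op": "arm_command", "data": {
  "increments": [0.67,-60,0,0,9,0.67,-120,0,0,18,0.67,-180,0,10,28,0.67,-240,0,20,38,0.67,-290,0,30,48,0.67,-311,1,46,59,0.67,-311,1,46,59,0.67,-311,1,46,59]
}}

```text
time: 1.35
tool_pos: [412.5, 302.2, 180.9]
tcp_rot: [-3.141, -0.0, 1.435]
contact_force: [-0.5, -0.1, -0.0]
grip_width: 30.2
```

Run:
```python
from h import *
o=sensors.get_obs();print({k:np.round(o[k],3).tolist() for k in("time","tool_pos","tcp_rot","grip_width")})
im=imaging.capture("wrist");cv2.imwrite("pics/w1.png",im);np.save("o1.npy",wristT(o))
```

```text
{'time': 1.35, 'tool_pos': [412.466, 302.228, 180.898], 'tcp_rot': [-3.141, -0.0, 1.435], 'grip_width': 30.249}
```

View pics/w1.png

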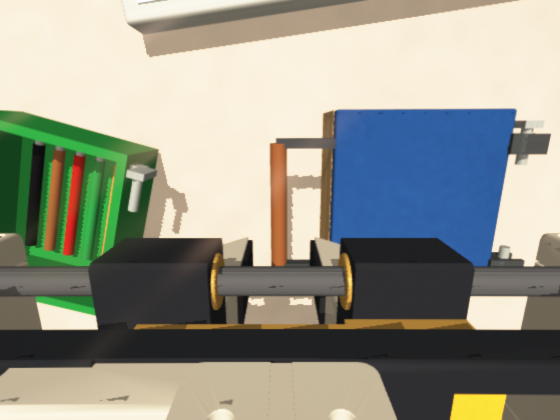

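The wrist picture shows the bar at column 279, rows 145 to 262, between the fingers and parallel to the lid edge at column 332.

Run:
```python
from h import *
T=np.load("o1.npy");w=cast("wrist",[(279,150),(279.5,255),(279,143),(279,263)],76,T);print(w.round(1))
h=cast("wrist",[(333,112),(330,240),(511,110)],82,T);print(h.round(1))
a=np.radians(82.3);ux=np.array([np.sin(a),-np.cos(a)]);uy=np.array([np.cos(a),np.sin(a)])
for p in w: q=p[:2]-[412.5,301.4];print(q@ux,q@uy)
for p in h: q=p[:2]-[526.5,286];print(q@ux,q@uy)
```

```text
[[417.5 350.5  76. ]
 [405.3 259.   76. ]
 [418.2 356.1  76. ]
 [403.8 251.4  76. ]]
[[463.  374.   82. ]
 [450.6 269.4  82. ]
 [598.9 356.7  82. ]]
-1.657821615616711 49.328523275544406
-1.483900581925539 -42.99213583264206
-1.641189101365461 54.941663665996934
-1.9523294424308142 -50.7066703127371
-74.67440888650188 78.73556068731655
-73.01255444104036 -26.624080203278375
62.292797721924494 79.72279354982459
```

{"op": "arm_command", "data": {
  "increments": [0.67,0,-1,50,0,0.67,0,-1,95,0,0.67,0,-1,115,0,0.67,0,-1,124,0,0.67,0,-1,124,0,1,0,-1,124,0,1,0,-1,124,0,1,0,-1,124,0,1,0,-1,124,0]
}}

```text
time: 2.52
tool_pos: [411.7, 302.3, 57.6]
tcp_rot: [3.142, -0.001, 1.432]
contact_force: [-3.3, 0.0, 6.2]
grip_width: 12.9
```

{"op": "arm_command", "data": {
  "increments": [1,0,1,-17,0,1,0,3,-35,0,1,0,7,-52,0,1,0,12,-68,0,1,0,19,-84,0,1,0,27,-100,0,1,0,36,-114,0,1,0,47,-128,0,1,0,58,-141,0,1,0,58,-141,0]
}}

```text
time: 3.78
tool_pos: [466.6, 294.5, 199.5]
tcp_rot: [-3.136, -0.0, 1.432]
contact_force: [-15.0, 1.7, 11.8]
grip_width: 13.2
```

{"op": "arm_command", "data": {
  "increments": [1,0,11.5,-12.5,0,1,0,25.5,-23.5,0,1,0,40,-33,0,1,0,55.5,-41,0,1,0,71.5,-48,0,1,0,88,-53,0,1,0,105,-57,0,1,0,105,-57,0]
}}

```text
time: 4.78
tool_pos: [574.2, 279.5, 255.7]
tcp_rot: [3.14, -0.002, 1.431]
contact_force: [-1.7, 0.6, 5.4]
grip_width: 12.8
```

{"op": "arm_command", "data": {
  "increments": [1,0,17,-3,0,1,0,34,-4,0,1,0,34,-4,0,1,0,34,-4,0]
}}

```text
time: 5.28
tool_pos: [606.6, 274.8, 259.0]
tcp_rot: [3.141, -0.0, 1.432]
contact_force: [-0.3, 0.3, 2.6]
grip_width: 13.0
```

Run:
```python
from h import *
o=sensors.get_obs();print({k:np.round(o[k],3).tolist() for k in("time","tool_pos","contact_force","moment")})
a=imaging.capture("scene")[130:300,300:460];b=imaging.capture("top")[90:260,110:270]
im=np.hstack([cv2.resize(x,None,fx=2.4,fy=2.4,interpolation=2) for x in(a,b)]);cv2.imwrite("pics/up.png",np.clip(im*1.6,0,255))
```

```text
{'time': 5.275, 'tool_pos': [606.556, 274.839, 259.046], 'contact_force': [-0.295, 0.288, 2.609], 'moment': [-0.014, 0.271, -0.0]}[ WARN:0@4.479] global loadsave.cpp:1063 imwrite_ Unsupported depth image for selected encoder is fallbacked to CV_8U.
```

View pics/up.png

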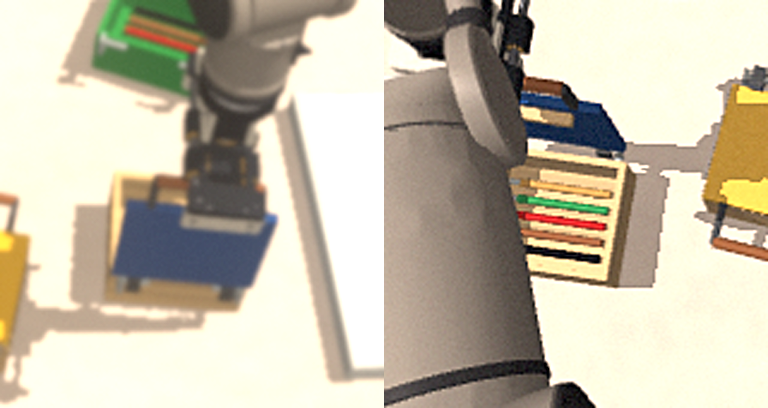

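The scene and top crops show the blue lid standing upright over the back of its open chest, held by the bar. Next is a slow straight lift.

{"op": "arm_command", "data": {
  "increments": [1,0,0,-5,0,1,0,0,-11,0,1,0,0,-18,0,1,0,0,-26,0,1,0,0,-36,0,1,0,0,-48,0,1,0,0,-60,0,1,0,0,-70,0,1,0,0,-70,0,1,0,0,-70,0]
}}

```text
time: 6.62
tool_pos: [607.0, 274.7, 328.3]
tcp_rot: [-3.141, 0.0, 1.432]
contact_force: [-0.6, 0.7, -4.9]
grip_width: 13.0
```

Run:
```python
from h import *
o=sensors.get_obs();print({k:np.round(o[k],3).tolist() for k in("time","tool_pos","contact_force","moment","joint_positions")})
a=imaging.capture("scene")[130:300,300:460];b=imaging.capture("wrist")
im=np.hstack([cv2.resize(a,None,fx=1.8,fy=1.8,interpolation=2)*1.5,cv2.resize(b,(408,306))]);cv2.imwrite("pics/lift.png",np.clip(im,0,255).astype(np.uint8))
```

```text
{'time': 6.625, 'tool_pos': [606.972, 274.65, 328.25], 'contact_force': [-0.619, 0.692, -4.941], 'moment': [-0.118, 0.122, 0.018], 'joint_positions': [0.31, 0.585, 0.86, 0.0, 1.697, 0.449]}
```

View pics/lift.png

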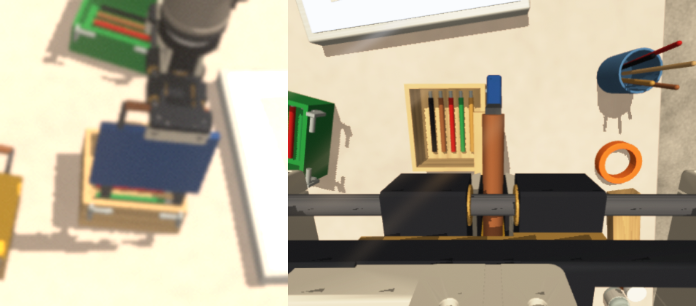

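The lid hangs vertical, clear of its chest (about 5 N of weight). Next is the carry to the rack.

{"op": "arm_command", "data": {
  "increments": [1,-6,0,0,0,1,-18,0,0,0,1,-36,1,0,-1,1,-60,1,0,-2,1,-90,2,0,-3,1,-125,3,0,-4,1,-162,4,0,-5,1,-200,5,0,-6,1,-240,6,0,-7,1,-280,7,0,-8,1,-320,8,0,-9,1,-360,9,0,-10,1,-400,9,0,-11,1,-437,10,0,-12,1,-472,10,0,-13,1,-504,11,0,-14,1,-531,12,0,-14.6,1,-553,12,0,-14.6,1,-570,12,0,-14.6,1,-581,12,0,-14.6]
}}

```text
time: 9.22
tool_pos: [538.3, -303.2, 328.7]
tcp_rot: [3.142, -0.0, 1.686]
contact_force: [-0.2, -0.1, -4.7]
grip_width: 12.7
```

{"op": "arm_command", "data": {
  "increments": [1,0,0,0,0,1,0,0,0,0,1,0,0,0,0]
}}

```text
time: 9.6
tool_pos: [538.9, -301.6, 328.8]
tcp_rot: [3.141, -0.0, 1.688]
contact_force: [-0.5, -0.1, -4.2]
grip_width: 12.9
```

Run:
```python
from h import *
o=sensors.get_obs();print({k:np.round(o[k],3).tolist() for k in("time","tool_pos","tcp_rot","contact_force","moment")});np.save("o2.npy",wristT(o))
a=imaging.capture("scene")[150:310,70:270];b=imaging.capture("wrist");cv2.imwrite("pics/w2.png",b)
im=np.vstack([cv2.resize(a,(350,280))*1.5,np.clip(b[:, 60:480][:300]*1.8,0,255)[:, :350]]);cv2.imwrite("pics/over.png",np.clip(im,0,255).astype(np.uint8))
```

```text
{'time': 9.6, 'tool_pos': [538.856, -301.628, 328.848], 'tcp_rot': [3.141, -0.0, 1.688], 'contact_force': [-0.523, -0.07, -4.233], 'moment': [-0.098, 0.05, 0.017]}
```

View pics/over.png

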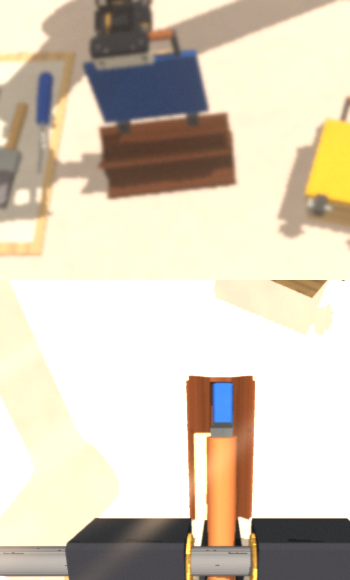

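Scene: the lid is above the rack and parallel to the slot. Wrist crop: rack lips span columns 188–253 (centre 220.5) and the lid's end is at column 222, so it is centred within about 1 mm. Next is the descent.

{"op": "arm_command", "data": {
  "increments": [1,0,0,8,0,1,0,0,20,0,1,0,0,32,0,1,0,0,42,0,1,0,0,50,0,1,0,0,58,0,1,0,0,66,0,1,0,0,74,0,1,0,0,82,0,1,0,0,90,0,1,0,0,90,0]
}}

```text
time: 11.08
tool_pos: [538.3, -302.2, 237.8]
tcp_rot: [-3.14, -0.001, 1.687]
contact_force: [-0.3, 0.3, -3.0]
grip_width: 12.8
```

{"op": "arm_command", "data": {
  "increments": [1,0,0,6,0,1,0,0,12,0,1,0,0,18,0,1,0,0,23,0,1,0,0,27,0,1,0,0,30,0,1,0,0,30,0]
}}

```text
time: 11.95
tool_pos: [538.7, -302.4, 208.9]
tcp_rot: [3.141, 0.0, 1.687]
contact_force: [-0.5, 0.9, -3.6]
grip_width: 12.9
```

{"op": "arm_command", "data": {
  "increments": [1,0,0,1,0,1,0,0,2,0,1,0,0,3,0,1,0,0,4,0,1,0,0,5,0,1,0,0,5,0]
}}

```text
time: 12.7
tool_pos: [540.5, -302.4, 208.6]
tcp_rot: [3.135, 0.004, 1.687]
contact_force: [-1.4, 5.9, 18.8]
grip_width: 13.0
```

{"op": "arm_command", "data": {
  "increments": [1,0,0,-3,0,1,0,0,-4,0,0.85,0,0,-4,0,0.75,0,0,-4,0,0.65,0,0,-4,0,0.5,0,0,-4,0,0.3,0,0,-4,0,0,0,0,-4,0,0,0,0,-4,0,0,0,0,-4,0]
}}

```text
time: 13.95
tool_pos: [538.6, -302.4, 207.7]
tcp_rot: [3.142, -0.0, 1.687]
contact_force: [0.4, -0.9, -0.7]
grip_width: 77.5
```

Run:
```python
from h import *
o=sensors.get_obs();print({k:np.round(o[k],3).tolist() for k in("time","tool_pos","contact_force","moment","grip_width")})
a=imaging.capture("scene")[150:310,70:270];b=imaging.capture("wrist")
im=np.vstack([cv2.resize(a,(400,320))*1.5,cv2.resize(np.clip(b[40:320,80:480]*1.3,0,255),(400,280))]);cv2.imwrite("pics/rel.png",np.clip(im,0,255).astype(np.uint8))
```

```text
{'time': 13.95, 'tool_pos': [538.606, -302.368, 207.709], 'contact_force': [0.394, -0.87, -0.727], 'moment': [-0.105, 0.131, 0.042], 'grip_width': 77.462}
```

View pics/rel.png

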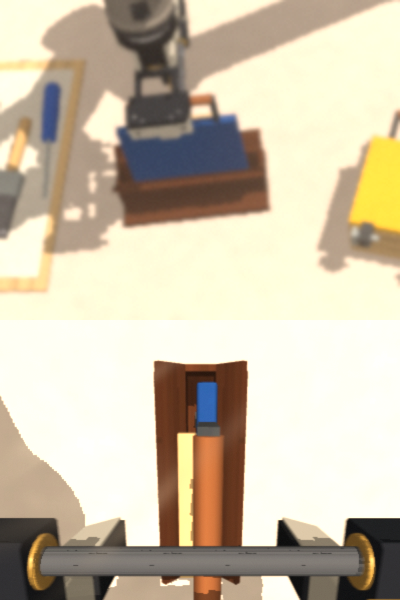

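The scene crop shows the lid down in the rack. In the wrist crop the bar (column 208) is free between the open fingers (columns 110 and 290). Next is a straight retreat up.

{"op": "arm_command", "data": {
  "increments": [0,0,0,-15,0,0,0,0,-40,0,0,0,0,-80,0,0,0,0,-120,0,0,-50,0,-120,0,0,-50,0,-120,0,0,-50,0,-120,0,0,-50,0,-120,0]
}}

```text
time: 15.05
tool_pos: [544.4, -351.2, 328.1]
tcp_rot: [3.141, -0.0, 1.688]
contact_force: [0.2, -0.7, -0.4]
grip_width: 92.3
```

Run:
```python
from h import *
o=sensors.get_obs();print({k:np.round(o[k],3).tolist() for k in("time","tool_pos","contact_force")});T=wristT(o)
a=imaging.capture("scene");b=imaging.capture("wrist");cv2.imwrite("pics/w3.png",b)
im=np.vstack([cv2.resize(a[150:310,70:270],(400,320))*1.5,cv2.resize(np.clip(b*1.3,0,255),(400,280))]);cv2.imwrite("pics/fin.png",np.clip(im,0,255).astype(np.uint8));np.save("o3.npy",T)
```

```text
{'time': 15.05, 'tool_pos': [544.4, -351.158, 328.065], 'contact_force': [0.243, -0.668, -0.391]}
```

View pics/fin.png

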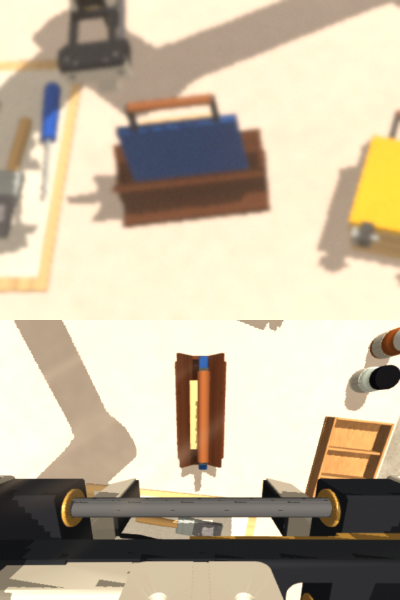

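The bar ends are at about scene (133.5,203) and (177,199), and wrist (284,75) and (287,213). I'll triangulate the bar height as a seating check.

Run:
```python
from h import *
T=np.load("o3.npy")
for z in(213,223,233,243):
    print(z,cast("scene",[(133.5,203),(177,199)],z)[:,:2].round(0).tolist(),cast("wrist",[(287,213),(284,75)],z,T)[:,:2].round(0).tolist())
```

```text
213 [[538.0, -358.0], [528.0, -245.0]] [[551.0, -358.0], [534.0, -245.0]]
223 [[545.0, -355.0], [535.0, -243.0]] [[550.0, -356.0], [535.0, -246.0]]
233 [[552.0, -352.0], [543.0, -241.0]] [[550.0, -353.0], [535.0, -247.0]]
243 [[559.0, -349.0], [550.0, -239.0]] [[549.0, -350.0], [535.0, -249.0]]
```

```bash
python3 -c "
from plant import ticket; print(ticket.close_job())"
```

```text
the job is handed in; nothing more can be done
None
```

The blue lid is standing upright in the lid rack with its handle at the top, and I handed the job in after about 15 s of the 59 s allowed. I gripped it by its bar, swung it up to vertical on its hinge, lifted it straight off the pins and lowered it into the slot. I then let go and moved the gripper clear.

- **Seating:** the lid met the slot floor at about 19 N while I still held it, at TCP height 208 mm. The nominal height was 204 mm, but the bar seemed to sit about 3 mm low in the grip, so I take it as fully down. Triangulating the bar from two cameras gives about 226 mm, within a few mm, against a nominal 223 mm.
- **Disagreement:** the two bar ends did not match equally well. One fits about 223 mm and the other nearer 230 mm, which is within what I can read from the pixels.
- **Clear of the robot:** the last pictures show the lid standing free with a slight lean. The gripper is open well above it and to the side, with contact force near zero.
- **Yellow lid:** I never touched it. The blue lid was carried over it with roughly 50 mm to spare, and the part of it in the last picture looks unmoved.
- **Forces:** no force reading passed about 20 N. These were read only at the end of each move.

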